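# Set the butter in its nest and hold a bread roll up in the tongs

## Task

Finish the snack tray: first stand the square butter pot fully down in the square nest of the wooden tray and let go of it. Then take the spring tongs, close them on the bread roll on the round board, lift it, and finish while still holding the roll in the tongs, still, over the middle of the tray and well clear above the pots; do not put it down. Do not touch the roll with the gripper, and leave the jam jar, the red dice cup and the remote control where they are.

Things in the scene. Friction and masses are not known exactly. Their poses are not given: they have to be found in the camera images.
- butter_pot: Square white ceramic pot with a pale wooden lid that does not come off, 50 x 50 mm, 52 mm high (ceramic 44 mm high, then the lid, 46 x 46 mm), about 220 g, loose on the table. Origin: centre of its underside; x and y along its sides, z up.
- tray: Dark wooden tray block, 110 mm (x) x 220 mm (y) x 20 mm high, fixed to the table, at any yaw. Origin: centre of its underside. A square nest lies 55 mm to its -y, a round nest (55 mm across, holding the jam jar) 55 mm to its +y; both 12 mm deep.
- square_nest (a point): Centre of the floor of the square nest in the tray: 55 x 55 mm, sides along the tray's x and y, 12 mm deep, floor 8 mm above the table, mouth chamfered 2 mm. The butter pot's underside rests on this point when seated.
- tray_middle (a point): Middle of the tray's top face, 20 mm above the table, between the two nests.
- jam_jar: Round red jam jar with brass lid, 50 mm across, 52 mm high, standing loose in the round nest; leave it alone. Origin: centre of its underside.
- board: Round pale wooden board, 150 mm across, 15 mm thick, fixed to the table. Origin: centre of its underside.
- roll: Round golden bread roll with a floury cross, rigid, 46 mm across (upright sides from 6 to 26 mm above its underside), 40 mm high, about 45 g, loose on the board. Origin: centre of its underside.
- tongs: Steel spring tongs lying flat, loose, about 105 g, 220 mm long: two arms side by side, hinged at the back, opening sideways in the table plane. Origin: centre line, table level, under the middle of the black rubber grips. x points to the jaws (tips 120 mm ahead; hinge 85 mm behind, end of its 26 mm wide block 100 mm behind), z up. The arms mirror each other about x. Balanced near the grips.
- tongs_jaws (a point): Middle between the jaws, 100 mm ahead of the tongs' origin, 13 mm above their underside. Jaws: upright steel plates 26 mm high from the underside up, 40 mm long with ends bent in; open they leave about 90 mm clear at the middle, 75 mm at the rear end; parallel when 46 mm apart.
- tongs_grip (a point): Where to pinch: middle between the rubber grips, 12 mm above the tongs' underside. Grips 68 mm long, 24 mm high; over their outer faces 56 mm when open, about 36 mm with the jaws on the roll, faces parallel midway. Pinch both from above: about 5 N a side starts to close the spring, 10 N brings the jaws to the roll; held at 50 mm the tongs can be carried with jaws still wide open.
- tongs_left (a joint): Closing angle of the left tongs arm (the right mirrors it), rad: 0 fully open, 0.12 jaws on a 46 mm roll, 0.235 shut.
- dice_cup: Red dice cup, standing open upward, 68 mm across, 90 mm high, loose; leave it alone. Origin: centre of its underside.
- remote: Black remote control, 42 x 150 x 18 mm, lying loose, length along its y; leave it alone. Origin: centre of its underside.
Things that resemble listed ones, but are neither listed nor needed, are in the scene too. Of the things that look like the butter_pot, the middle-sized one is meant.

How it is judged:
By the outcome, as a careful person would: the job done as asked, in the order asked, and still so for the second after the job is handed in, while the arm keeps its last pose, push and grip.
It also fails if it takes over 48 s, if anything falls off the work surface, if the arm or the gripper's body presses on something with over 40 N, if the wrist force passes 120 N, or if a joint passes its speed limit or range.

## Robot

A 6-joint arm with a two-finger parallel gripper is mounted at the origin on the work surface. World frame = base frame: x ahead of the robot, y to its left, z up, the work surface at z = 0. Lengths are in m, angles in rad, forces in N, time in s.
With the tool pointing down it reaches from about 0.275 to 0.75 m from the base axis. Payload 10.2 kg.
Tool frame: the origin (TCP) lies midway between the tips of the shut fingers; the grasp point (between the pads) lies 19 mm behind it; z points along the fingers, y is the line along which they close (so a half turn about z gives the same grasp; the last joint's range is limited). The gripper opens to 88 mm and grips with 3 to 60 N. Pads are 18 mm wide; open, the fingers measure 123 mm over their backs; the gripper's body (75 mm by 187 mm) begins 45 mm behind the grasp point.
Start: joints at [0.898, 0.313, 1.498, -0, 1.331, -0.223], TCP at [0.228, 0.473, 0.239] pointing down, gripper open.
Joint ranges: [-2.94, 2.94], [-0.97, 2.17], [0.19, 2.56], [-1.23, 4.37], [0.02, 3.11], [-2.88, 2.88]. Speed limits (rad/s): [2.39, 2.39, 3.01, 3.14, 3.14, 3.14].

## Interface

Orientations are given as a rotation vector (axis times angle).
In Python, from plant import robot gives the robot as it stands. Calls block until the motion is done:
- robot.move_to(position, orientation): joint-space move of the TCP to a pose.
- robot.move_l(position, rot=None, max_speed=0.15, until_force=None): straight line of the TCP; rot=None keeps the orientation; max_speed is the mean speed in m/s. With until_force (N) it stops when the force on the tool has changed by that much, and returns True; else False.
- robot.goto_joints(angles): joint-space move.
- robot.ungrasp() and robot.grab(newtons=None): open the fingers fully, or close them until they stop; newtons is the grip in N (None keeps the last).
- robot.dwell(seconds).
- robot.inverse_kinematics(position, orientation): joint angles nearest the present ones, or None.
- robot.get_state(): the state.
- robot.get_image(name): name is "scene" or "top" or "wrist"; returns a dict with "img" (420x560x3 uint8, red, green, blue), "vfov" (degrees; the focal length in pixels is half the picture's height over the tangent of half this angle, whatever the lens; pixels are square), "cx", "cy" (the principal point, pixels), "T" (4x4, takes a point from camera to world coordinates). Camera axes: x right, y down, z forward; pixel columns grow to the right and rows downward; lengths in m; the calibration is good to about 2 mm. A picture is of the moment at which its call begins. There is no depth.
A pose or a line that the arm cannot do raises robot.Unreachable and nothing moves.
- robot.hand_in(): hands the job in; it is judged then, once.
Trained networks look in a picture, given as the dict that the camera call returned (one of the last four; its "shot" number tells which), for a name from the list of things; names that differ only in an ending like _2 or _b are one class to them, and where a whole thing is asked for, a point or a joint stands for the part that bears it (a point fixed in the world has none). Each returns a list of dicts, best first, with "confidence" (0 to 1); they miss things now and then, are a little off and sometimes report something else, mostly with a low value. They report only what shows in the picture. A call takes as long as a camera call. They do not tell look-alikes from the thing itself.
- robot.find_in(picture, name): "position" ([column, row] in pixels, amid what is visible of it).
- robot.cut_out(picture, name): "pixels" (420x560 bool, what is visible of it) and "position" ([column, row] in pixels, amid what is visible of it).
The state is a dict: "time_s": time; "qpos": joint angles; "joint_vel": joint speeds; "effort": joint torques, N m; "position": TCP position; "tool_rot": TCP orientation; "contact_force": force on the tool from outside, world axes, zero at the start; "ft_torque": the same for the moment, N m; "finger_gap": opening from 0.0 (shut) to 1.0 (fully open); "grip_force": force on a finger pad.
Only numpy, scipy, OpenCV 4.12 (cv2) and the standard library are available. Lean on these libraries where they do the work, as an engineer would, in place of code of your own. Each camera call takes 0.05 s, during which the arm holds its last target. There are 200 camera calls.

## Working session

There is one attempt and no reset: what is moved stays moved. The work goes in short steps, each a Python script; the robot and the scene stay as the last script left them, time stands still between calls to the robot, and variables do not carry over. Pictures are saved under pics/ and viewed, at most 10 in all, crops included, and the job is handed in when it is done.

```bash
ls; mkdir -p pics; cat > h.py <<'E'
import numpy as np, cv2, pickle
from plant import robot
def save(p,n): cv2.imwrite(f'pics/{n}.png',cv2.cvtColor(p['img'],cv2.COLOR_RGB2BGR))
def f_of(p): return p['img'].shape[0]/2/np.tan(np.radians(p['vfov'])/2)
def ray(p,uv):
    d=np.array([(uv[0]-p['cx'])/f_of(p),(uv[1]-p['cy'])/f_of(p),1.]); T=np.array(p['T'])
    return T[:3,3],T[:3,:3]@d
def at_z(p,uv,z):
    o,d=ray(p,uv); return o+d*(z-o[2])/d[2]
def tri(obs):
    A=np.zeros((3,3));b=np.zeros(3);L=[]
    for p,uv in obs:
        o,d=ray(p,uv);d=d/np.linalg.norm(d);M=np.eye(3)-np.outer(d,d);A+=M;b+=M@o;L.append((o,M))
    x=np.linalg.solve(A,b); return x,max(np.linalg.norm(M@(x-o)) for o,M in L)
def proj(p,X):
    T=np.array(p['T']);c=T[:3,:3].T@(np.asarray(X)-T[:3,3]);return f_of(p)*c[:2]/c[2]+[p['cx'],p['cy']]
def rv(yaw):  # tool down, tool y-axis at world yaw+90deg... tool x at yaw
    from scipy.spatial.transform import Rotation as R
    return (R.from_euler('z',yaw)*R.from_euler('x',np.pi)).as_rotvec()
E
python3 - <<'E'
from h import *
np.set_printoptions(precision=3,suppress=True)
s=robot.get_state();print(s)
for n in ['scene','top']:
    p=robot.get_image(n);save(p,n);pickle.dump(p,open(n+'.pkl','wb'));print(n,p['vfov'],p['cx'],p['cy'],np.array(p['T']),p.keys())
    for k in ['butter_pot','tray','jam_jar','board','roll','tongs','tongs_grip','tongs_jaws','dice_cup','remote']:
        print(k,[(np.round(r['position']),round(r['confidence'],2),int(r['pixels'].sum())) for r in robot.cut_out(p,k)])
E
```

```text
pics
{'time_s': 0.0, 'qpos': array([ 0.898,  0.313,  1.498, -0.   ,  1.331, -0.223]), 'joint_vel': array([ 0.002,  0.   , -0.   ,  0.001,  0.   ,  0.001]), 'effort': array([  0.001, -40.221, -25.227,   0.069,   0.035,  -0.   ]), 'position': array([0.228, 0.473, 0.238]), 'tool_rot': array([-0.701, -3.062,  0.002]), 'contact_force': array([-0.311,  0.632,  0.229]), 'ft_torque': array([ 0.035, -0.036,  0.034]), 'grip_force': 0.0, 'finger_gap': 0.999086426598575}
scene 55.64097527728621 274.002499761077 209.31445520094155 [[-0.568  0.643 -0.515  1.077]
 [ 0.823  0.442 -0.356  0.362]
 [-0.002 -0.626 -0.78   0.813]
 [ 0.     0.     0.     1.   ]] dict_keys(['img', 'vfov', 'cx', 'cy', 'T', 'shot'])
butter_pot [(array([245., 237.]), 0.89, 641), (array([296., 206.]), 0.67, 931), (array([216., 276.]), 0.56, 398), (array([356., 264.]), 0.55, 3481)]
tray [(array([354., 263.]), 0.76, 3446), (array([264., 174.]), 0.43, 548)]
jam_jar [(array([361., 228.]), 0.81, 494)]
board [(array([194., 171.]), 0.63, 1439)]
roll [(array([201., 160.]), 0.59, 250)]
tongs [(array([267., 171.]), 0.87, 727), (array([3
[... 313 characters left out ...]
 0.014 -0.008]
 [-0.017 -0.123 -0.992  0.864]
 [ 0.     0.     0.     1.   ]] dict_keys(['img', 'vfov', 'cx', 'cy', 'T', 'shot'])
butter_pot [(array([281., 116.]), 0.97, 419), (array([257., 233.]), 0.78, 1119), (array([284., 161.]), 0.58, 641)]
tray [(array([171., 219.]), 0.79, 4979)]
jam_jar [(array([179., 249.]), 0.96, 621)]
board [(array([378., 132.]), 0.68, 1124), (array([412., 218.]), 0.62, 3436), (array([173., 222.]), 0.61, 4874)]
roll [(array([413., 232.]), 0.56, 457)]
tongs [(array([330., 285.]), 0.86, 397)]
tongs_grip [(array([331., 282.]), 0.74, 463)]
tongs_jaws [(array([332., 277.]), 0.6, 748)]
dice_cup [(array([378., 132.]), 0.64, 1200)]
remote [(array([195., 128.]), 0.94, 1346)]
```

View pics/top.png

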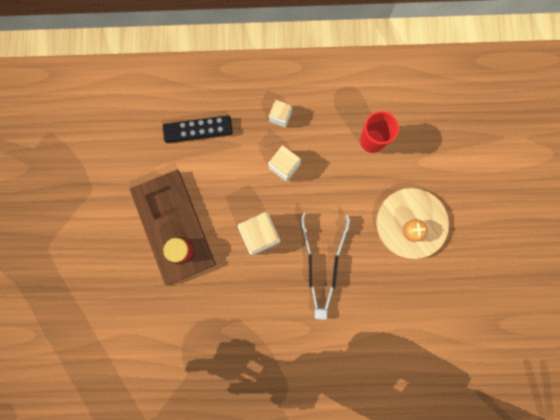

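View pics/scene.png

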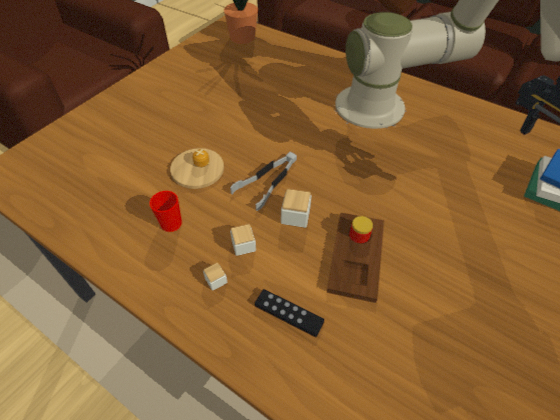

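The top view shows the small, middle and large pots at (281,114), (285,163) and (259,233). The tongs' hinge is at (321,314) with jaws at (304,215) and (347,217), the roll is at (415,231), the square nest at (160,203) and the jar at (177,250). The scene view agrees: the middle pot is at (243,240) and the nest at (357,270). Next I compute coarse positions and look closer with the wrist camera.

```bash
python3 - <<'E'
from h import *
np.set_printoptions(precision=3,suppress=True)
t=pickle.load(open('top.pkl','rb'));s=pickle.load(open('scene.pkl','rb'))
print('pot',tri([(t,(285,161)),(s,(243,237))]))
print('roll',tri([(t,(415,231)),(s,(201,158))]))
for n,uv,z in [('pot',(285,158),.052),('nest',(160,203),.008),('jar',(177,250),.06),('hinge',(321,314),.02),('jL',(304,213),.026),('jR',(347,216),.026),('board',(413,223),.015),('roll',(415,231),.05),('cup',(381,125),.09),('big',(259,228),.06)]:
    print(n,at_z(t,uv,z))
# wrist views
y0=-0.10
def yaw_for(x,y): return 0
from scipy.spatial.transform import Rotation as R
s=robot.get_state();T=R.from_rotvec(s['tool_rot']).as_matrix();print(T)
p=robot.get_image('wrist');C=np.array(p['T']);print('cam in tool',T.T@(C[:3,3]-s['position']),T.T@C[:3,:3],p['vfov'])
for n,pos in [('A',(.46,-.02,.33)),('B',(.46,.06,.33)),('C',(.46,.16,.33))]:
    try: print(n,[robot.inverse_kinematics(pos,rv(a)) for a in (0,np.pi)])
    except Exception as e: print(e)
E
```

```text
pot (array([ 0.675, -0.01 ,  0.034]), np.float64(0.00237812258809207))
roll (array([ 0.523, -0.274,  0.028]), np.float64(0.0010839578761780249))
pot [ 0.678 -0.012  0.052]
nest [0.599 0.258 0.008]
jar [0.495 0.207 0.06 ]
hinge [ 0.36  -0.077  0.02 ]
jL [ 0.567 -0.048  0.026]
jR [ 0.559 -0.137  0.026]
board [ 0.542 -0.276  0.015]
roll [ 0.522 -0.268  0.05 ]
cup [ 0.73  -0.202  0.09 ]
big [0.535 0.044 0.06 ]
[[-0.901  0.435  0.   ]
 [ 0.435  0.901 -0.   ]
 [-0.    -0.    -1.   ]]
cam in tool [ 0.067  0.    -0.148] [[ 0.001 -0.965 -0.261]
 [ 1.     0.001 -0.   ]
 [ 0.    -0.261  0.965]] 61.788377224088265
A [array([-0.299,  0.115,  1.507, -0.   ,  1.519,  1.272]), array([-0.299,  0.115,  1.507,  0.   ,  1.519, -1.87 ])]
B [array([-0.124,  0.123,  1.498, -0.   ,  1.52 ,  1.447]), array([-0.124,  0.123,  1.498,  0.   ,  1.52 , -1.694])]
C [array([ 0.094,  0.177,  1.435, -0.   ,  1.529,  1.664]), array([ 0.094,  0.177,  1.435,  0.   ,  1.529, -1.477])]
```

```bash
python3 - <<'E'
from h import *
np.set_printoptions(precision=3,suppress=True)
for n,pos in [('w1',(.47,-.15,.27)),('w2',(.53,.14,.25)),('w3',(.60,.04,.25))]:
    robot.move_to(pos,rv(np.pi)); robot.dwell(.15)
    p=robot.get_image('wrist');save(p,n);pickle.dump(p,open(n+'.pkl','wb'))
    for k in ['butter_pot','tray','jam_jar','roll','tongs','board']:
        print(n,k,[(np.round(r['position'],1),round(r['confidence'],2),int(r['pixels'].sum()),cv2.minAreaRect(cv2.findNonZero(r['pixels'].astype(np.uint8)))) for r in robot.cut_out(p,k)])
print(robot.get_state()['time_s'])
E
```

```text
w1 butter_pot [(array([398.6, 349.6]), 0.97, 877, ((393.50390625, 349.7807922363281), (45.78242492675781, 29.381441116333008), 37.87498474121094)), (array([461.5, 228.1]), 0.86, 5479, ((457.49493408203125, 229.4017791748047), (77.45945739746094, 79.21623229980469), 71.07534790039062))]
w1 tray [(array([549.2, 206.6]), 0.61, 2287, ((543.5, 210.5), (101.0, 31.0), 90.0))]
w1 jam_jar []
w1 roll [(array([174.8, 227.5]), 0.91, 1396, ((175.5, 227.0), (40.0, 43.0), 90.0))]
w1 tongs [(array([361.9, 151.1]), 0.59, 3307, ((339.9423522949219, 160.17254638671875), (84.76187133789062, 193.76869201660156), 5.47736930847168))]
w1 board [(array([198.8, 225. ]), 0.89, 8496, ((181.07469177246094, 228.358642578125), (126.13789367675781, 109.55142211914062), 24.842390060424805))]
w2 butter_pot [(array([170.2, 372.3]), 0.91, 925, ((173.55001831054688, 374.3500061035156), (31.622772216796875, 34.46882247924805), 18.434947967529297)), (array([193.2, 181.9]), 0.91, 5128, ((192.39166259765625, 181.34274291992188), (69.1380386352539, 78.0525131225586), 64.17900848388672)), (array([186.2, 296.6]), 0.5, 91, ((18
[... 1059 characters left out ...]
, 73.89485931396484)), (array([137.4,  62.9]), 0.48, 3308, ((161.87646484375, 73.60588836669922), (100.62580871582031, 150.7853240966797), 4.39870548248291))]
w3 jam_jar [(array([460.8,  76.3]), 0.57, 3433, ((462.64483642578125, 77.805419921875), (53.61201477050781, 77.35736083984375), 70.34617614746094))]
w3 roll []
w3 tongs [(array([135.5,  61.7]), 0.72, 3306, ((160.46951293945312, 73.63042449951172), (100.40902709960938, 150.17747497558594), 3.289242744445801)), (array([ 85.4, 276. ]), 0.54, 1352, ((88.44166564941406, 280.72283935546875), (47.63991928100586, 35.89732360839844), 78.11134338378906))]
w3 board [(array([ 25.5, 128.5]), 0.58, 6688, ((31.0, 125.0), (138.0, 62.0), 90.0))]
6.7333
```

```bash
python3 -c "
import cv2,numpy as np
a=[cv2.imread(f'pics/w{i}.png') for i in (1,2)]
cv2.imwrite('pics/w12.png',cv2.resize(np.vstack(a),(800,1200),interpolation=3)[:600]);cv2.imwrite('pics/w2b.png',cv2.resize(a[1],(800,600),interpolation=3))"
```

```text
(no output)
```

View pics/w12.png

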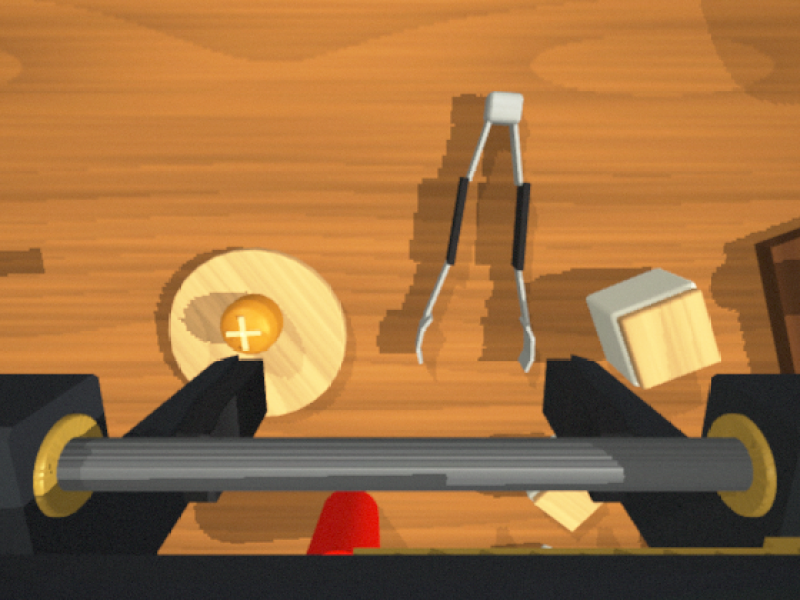

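View pics/w2b.png

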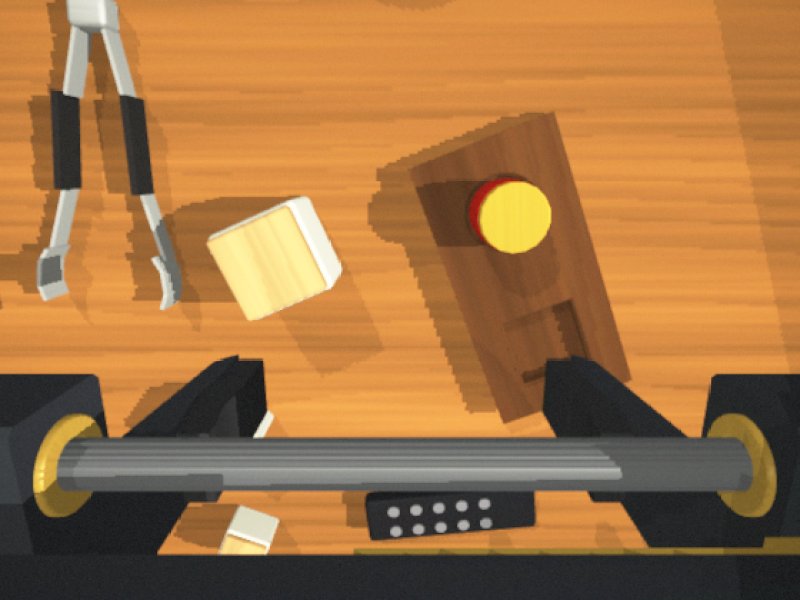

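The first wrist view (zoomed) shows the roll at (250,325), the tongs' hinge at (505,107), the jaws at (420,345) and (528,350), and the big pot at (660,330). The second shows the tray with corners at (412,170), (554,112), (631,380) and (508,422), and the nest at about (540,340). The fingers partly cover both the nest and the middle pot, so I'll look from further forward and fit silhouettes.

```bash
cat >> h.py <<'E'
from scipy.optimize import minimize
vis=np.ones((420,560),bool);vis[244:,:188]=0;vis[244:,375:]=0;vis[300:]=0
def box(x0,x1,y0,y1,z0,z1): return np.array([[a,b,c] for a in(x0,x1) for b in(y0,y1) for c in(z0,z1)],float)
POT=[box(-.025,.025,-.025,.025,0,.044),box(-.023,.023,-.023,.023,.044,.052)]
TRAY=[box(-.055,.055,-.11,.11,0,.02)]
def place(P,q): c,s=np.cos(q[3]),np.sin(q[3]);return P@np.array([[c,s,0],[-s,c,0],[0,0,1]])+q[:3]
def sil(p,parts,q,SS=4):
    m=np.zeros((420,560),np.uint8); 
    for P in parts:
        u=np.array([proj(p,X) for X in place(P,q)])
        h=cv2.convexHull(np.round(u*16).astype(np.int32)); cv2.fillConvexPoly(m,h,1,cv2.LINE_8,4)
    return m.astype(bool)
def fit(views,parts,q0,fixz=None):
    bl=[(p,cv2.GaussianBlur(m.astype(np.float32),(0,0),1.5),v) for p,m,v in views]
    def cost(d):
        q=np.array(q0)+np.array([.01,.01,.01,.1])*d
        if fixz is not None:q[2]=fixz
        return sum(((cv2.GaussianBlur(sil(p,parts,q).astype(np.float32),(0,0),1.5)-m)**2)[v].sum()/max(m.sum(),1) for p,m,v in bl)
    r=minimize(cost,np.zeros(4),method='Nelder-Mead',options=dict(initial_simplex=np.vstack([np.zeros(4),np.eye(4)]),maxiter=300,xatol=.005,fatol=1e-5))
    q=np.array(q0)+np.array([.01,.01,.01,.1])*r.x
    if fixz is not None:q[2]=fixz
    return q,r.fun
E
python3 - <<'E'
from h import *
np.set_printoptions(precision=4,suppress=True)
pv=[];tv=[]
for n,pos in [('w4',(.66,.20,.23)),('w5',(.62,.13,.27)),('w6',(.66,.05,.25)),('w7',(.70,-.03,.24))]:
    robot.move_to(pos,rv(np.pi)); robot.dwell(.15)
    p=robot.get_image('wrist');save(p,n)
    def best(k,xyz,tol=30):
        u=proj(p,xyz); c=[r for r in robot.cut_out(p,k) if np.hypot(*(r['position']-u))<tol]
        print(n,k,u,[(r['position'],r['confidence'],r['pixels'].sum()) for r in c]); 
        return max(c,key=lambda r:r['confidence'])['pixels'] if c else None
    if n in('w4','w5'):
        m=best('tray',(.55,.235,.01),60)
        if m is not None: tv.append((p,m))
    else:
        m=best('butter_pot',(.675,-.01,.03))
        if m is not None: pv.append((p,m))
pickle.dump((pv,tv),open('views.pkl','wb'))
for p,m in tv: m|=cv2.morphologyEx(m.astype(np.uint8),cv2.MORPH_CLOSE,np.ones((25,25))).astype(bool)
vp=[(p,m,vis) for p,m in pv];vt=[(p,m,vis) for p,m in tv]
for y0 in(.3,.9):print('pot',fit(vp,POT,[.675,-.01,0,y0]),fit(vp,POT,[.675,-.01,0,y0],0))
qt=fit(vt,TRAY,[.548,.235,0,np.pi+.33]);print('tray',qt,fit(vt,TRAY,[.548,.235,0,np.pi+.33],0))
p,m,_=vt[0];im=p['img'].copy()
for (p,m),P,q,n in[(tv[0],TRAY,qt[0],'ft'),(pv[0],POT,fit(vp,POT,[.675,-.01,0,.5])[0],'fp')]:
    im=p['img'].copy()
    cs,_=cv2.findContours(sil(p,P,q).astype(np.uint8),0,2);cv2.drawContours(im,cs,-1,(0,255,0),1)
    if n=='ft':
        c=[proj(p,place(np.array([[a,-.055+b,.02]]),q)[0]) for a,b in((-.0275,-.0275),(-.0275,.0275),(.0275,.0275),(.0275,-.0275))]
        cv2.polylines(im,[np.round(c).astype(int)],True,(0,255,255),1)
    globals()[n]=im
cv2.imwrite('pics/fit.png',cv2.cvtColor(np.hstack([ft[:300,150:550],fp[:300,100:500]]),cv2.COLOR_RGB2BGR))
print(robot.get_state()['time_s'])
E
```

```text
w4 tray [319.8663  70.2128] [([325.3, 92.8], 0.97, np.int64(19705))]
w5 tray [376.0875 113.7117] [([376.3, 114.8], 0.61, np.int64(19038))]
w6 butter_pot [225.3539 195.1074] [([227.9, 193.5], 0.56, np.int64(2593))]
w7 butter_pot [300.8259 158.8972] [([303.1, 155.8], 0.76, np.int64(2581))]
pot (array([ 0.677 , -0.009 , -0.0065,  0.8837]), np.float64(0.025594323873519897)) (array([ 0.6758, -0.0087,  0.    ,  0.8969]), np.float64(0.03389126807451248))
pot (array([ 0.6762, -0.0092, -0.0049,  0.8991]), np.float64(0.024901054799556732)) (array([ 0.6759, -0.0086,  0.    ,  0.8901]), np.float64(0.03701948747038841))
tray (array([0.5478, 0.2324, 0.0005, 5.0798]), np.float64(0.2062414437532425)) (array([0.5479, 0.2325, 0.    , 5.0796]), np.float64(0.20623868703842163))
9.8167
```

View pics/fit.png

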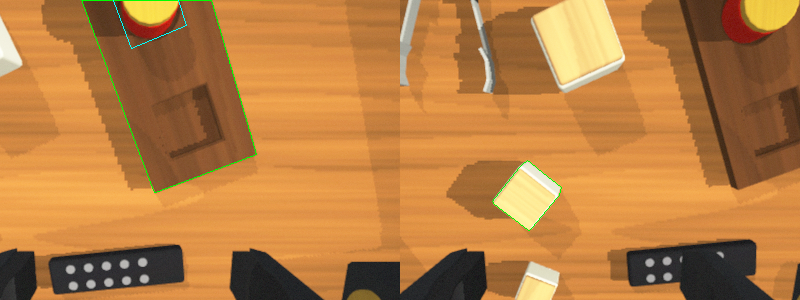

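The overlay shows the tray outline and the middle-pot outline both fitting. The fit flipped the tray yaw by π, since the cyan nest landed on the jar, so the true yaw is 1.938. I check the nest projection against the image, then grasp the pot.

```bash
python3 - <<'E'
from h import *
np.set_printoptions(precision=4,suppress=True)
pv,tv=pickle.load(open('views.pkl','rb'))
q=np.array([.5478,.2324,0,1.938]);p=tv[0][0]
for z in (.02,.008):print(z,[np.round(proj(p,place(np.array([[a,-.055+b,z]]),q)[0])-[150,0]) for a,b in((-.0275,-.0275),(-.0275,.0275),(.0275,.0275),(.0275,-.0275))])
print('nest',place(np.array([[0,-.055,.008]]),q))
P=np.array([.676,-.0088]); z=.036-.019
robot.move_to((*P,.12),rv(.893)); robot.move_l((*P,z),max_speed=.12,until_force=8)
s=robot.get_state();print(s['position'],s['contact_force'],s['time_s'])
robot.grab(25); s=robot.get_state();print(s['finger_gap']*88,s['grip_force'])
robot.move_l((*P,.13),max_speed=.2)
s=robot.get_state();print(s['finger_gap']*88,s['grip_force'],s['time_s'],s['contact_force'])
p=robot.get_image('scene');save(p,'held')
E
```

```text
0.02 [array([170., 158.]), array([151., 105.]), array([205.,  84.]), array([222., 138.])]
0.008 [array([169., 157.]), array([151., 106.]), array([202.,  85.]), array([219., 138.])]
nest [[0.5991 0.2521 0.008 ]]
[ 0.6765 -0.0089  0.0179] [ 0.3093  0.439  -0.166 ] 12.7833
49.64266014388388 24.996108789928257
49.846622063364464 24.99644933268428 14.1583 [ 0.905  -0.4932 -3.4644]
```

The nest projection matches the image corners within 1–2 px and the pot is held (49.8 mm gap). Placing it now.

```bash
python3 - <<'E'
from h import *
np.set_printoptions(precision=4,suppress=True)
N=np.array([.5991,.2521]); off=.0179  # TCP above underside
robot.move_to((*N,.10),rv(.367))
robot.move_l((*N,.032+off-.004),max_speed=.2)
hit=robot.move_l((*N,.008+off-.001),max_speed=.04,until_force=6)
s=robot.get_state();print(hit,s['position']-[*N,off],s['contact_force'],s['time_s'])
p=robot.get_image('wrist');save(p,'nest');p2=robot.get_image('scene')
cv2.imwrite('pics/nest2.png',cv2.cvtColor(np.hstack([p['img'][:,80:480],cv2.resize(p2['img'][180:320,290:423],(400,420))]),cv2.COLOR_RGB2BGR))
E
```

```text
True [-0.0003 -0.0001  0.0071] [ 0.4042 -0.0798  4.7576] 16.2083
```

View pics/nest2.png

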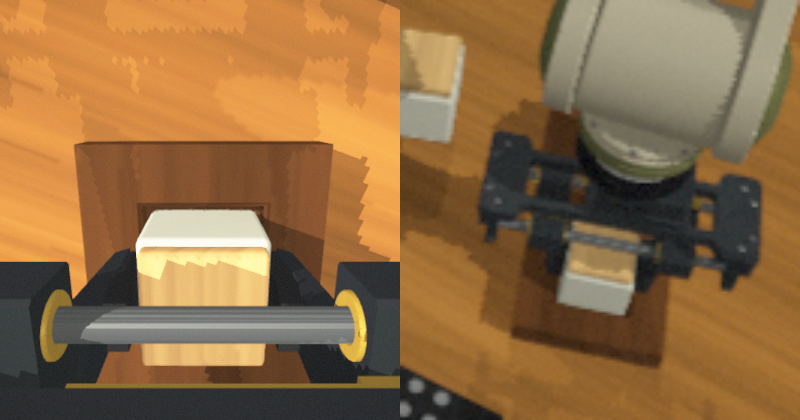

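The pot is down in the nest, square to the tray, with its underside at about 7 mm. Releasing it and looking over the tongs and roll.

```bash
python3 - <<'E'
from h import *
np.set_printoptions(precision=4,suppress=True)
w=pickle.load(open('w1.pkl','rb'));t=pickle.load(open('top.pkl','rb'))
k=1/1.42857
print('grips',[at_z(w,np.array(u)*k,.024) for u in((457,222),(521,226))])
print('hinge back/front',[at_z(w,np.array(u)*k,.02) for u in((505,93),(505,122))])
print('tips',[at_z(w,np.array(u)*k,.026) for u in((420,362),(528,370))])
print('hinge tri',tri([(w,np.array((505,107))*k),(t,(321,314))]))
print('roll cross',tri([(w,np.array((244,333))*k),(t,(417,230))]))
robot.ungrasp(); robot.move_l((.5991,.2521,.11),max_speed=.25)
robot.move_to((.52,-.20,.25),rv(np.pi)); robot.dwell(.1)
p=robot.get_image('wrist');save(p,'w8');pickle.dump(p,open('w8.pkl','wb'))
q=robot.get_image('scene');save(q,'s8')
r=[x for x in robot.cut_out(p,'roll')];print([(x['position'],x['confidence']) for x in r])
r=[x for x in robot.cut_out(p,'tongs')];print([(x['position'],x['confidence']) for x in r])
print(robot.get_state()['time_s'])
cv2.imwrite('pics/v8.png',cv2.cvtColor(np.hstack([p['img'][:300,:480],cv2.resize(q['img'][200:310,300:417],(320,300))]),cv2.COLOR_RGB2BGR))
E
```

```text
grips [array([ 0.4453, -0.1079,  0.024 ]), array([ 0.4484, -0.0578,  0.024 ])]
hinge back/front [array([ 0.3511, -0.0748,  0.02  ]), array([ 0.3713, -0.0737,  0.02  ])]
tips [array([ 0.5614, -0.1358,  0.026 ]), array([ 0.5685, -0.045 ,  0.026 ])]
hinge tri (array([ 0.3617, -0.0761,  0.0295]), np.float64(0.0001582949171305797))
roll cross (array([ 0.523 , -0.2675,  0.0645]), np.float64(0.0003617048061859452))
[]
[([413.3, 103.6], 0.57)]
20.8
```

View pics/v8.png

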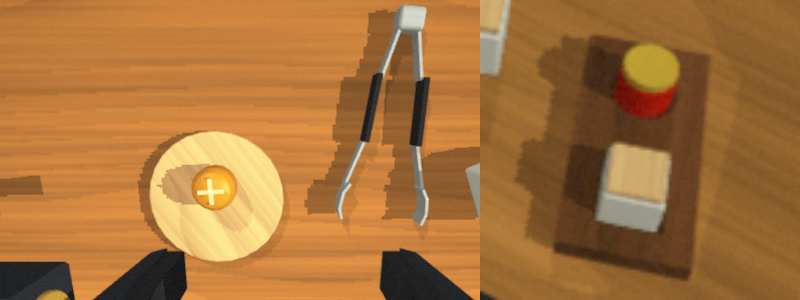

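The pot stands in the nest with the jar in place. In the wrist view the tongs' hinge is at (411,18), the grips at (372,107) and (421,111), the tips at (340,217) and (421,222), and the roll centre at (214,188) with its cross at (210,191). Pinching the tongs lightly next.

```bash
python3 - <<'E'
from h import *
np.set_printoptions(precision=4,suppress=True)
w=pickle.load(open('w1.pkl','rb'));t=pickle.load(open('top.pkl','rb'));v=pickle.load(open('w8.pkl','rb'));k=1/1.42857
print('cross',[at_z(a,u,.055)[:2] for a,u in((w,np.array((244,333))*k),(t,(417,230)),(v,(210,191)))])
print('tri',tri([(w,np.array((244,333))*k),(t,(417,230)),(v,(210,191))]))
print('outline',[at_z(a,u,.032)[:2] for a,u in((w,np.array((251,325))*k),(v,(214,188)))])
print('tongs',[at_z(v,u,.026)[:2] for u in((411,18),(372,107),(421,111),(340,217),(421,222))])
O=np.array([.447,-.082]);R=rv(np.pi-.08)
robot.move_to((*O,.09),R); hit=robot.move_l((*O,.004),max_speed=.12,until_force=8)
print(hit,robot.get_state()['position'])
robot.grab(6.5); s=robot.get_state();print('gap',s['finger_gap']*88,s['grip_force'])
if s['finger_gap']*88>46:
    robot.move_l((*O,.12),max_speed=.15)
    s=robot.get_state();print('gap',s['finger_gap']*88,s['grip_force'],s['contact_force'],s['time_s'])
p=robot.get_image('wrist');save(p,'lift');pickle.dump(p,open('lift.pkl','wb'));q=robot.get_image('scene');save(q,'lifts')
cv2.imwrite('pics/v9.png',cv2.cvtColor(np.hstack([p['img'],cv2.resize(q['img'][80:290,130:250],(240,420))]),cv2.COLOR_RGB2BGR))
E
```

```text
cross [array([ 0.5263, -0.2711]), array([ 0.5237, -0.2702]), array([ 0.5251, -0.272 ])]
tri (array([ 0.5239, -0.2696,  0.0603]), np.float64(0.0012449752777164758))
outline [array([ 0.5272, -0.2726]), array([ 0.5267, -0.2724])]
tongs [array([ 0.3626, -0.0772]), array([ 0.4441, -0.109 ]), array([ 0.448 , -0.0588]), array([ 0.5603, -0.1365]), array([ 0.566 , -0.0466])]
False [ 0.4475 -0.0823  0.0046]
gap 51.23313551185238 6.50012242491357
gap 48.27066085594144 6.499964632093906 [ 0.1815 -0.2505 -1.1906] 24.1
```

View pics/v9.png

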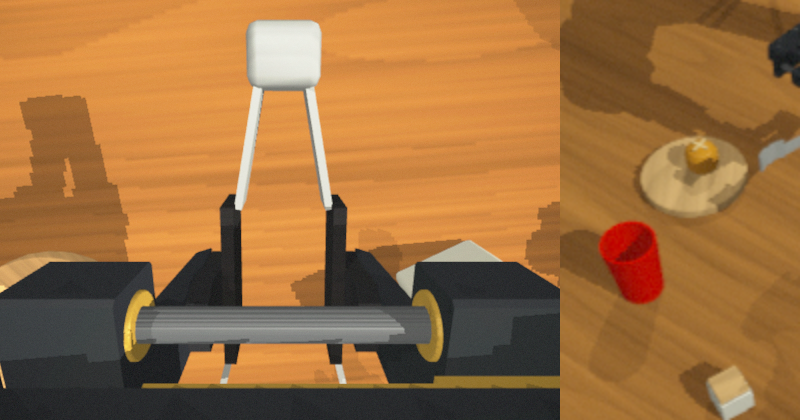

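The tongs are lifted level, pinched at 48 mm with the hinge centred at (284,55), and weigh about 1.2 N. Next I hover the jaws over the roll and check from two cameras.

```bash
python3 - <<'E'
from h import *
np.set_printoptions(precision=4,suppress=True)
a=-.08;Rl=np.array([.526,-.272]);O=Rl-.1*np.array([np.cos(a),np.sin(a)])
robot.move_to((*O,.12),rv(np.pi+a)); robot.move_l((*O,.085),max_speed=.1);robot.dwell(.2)
s=robot.get_state();print(s['finger_gap']*88,s['position'],s['time_s'])
t=robot.get_image('top');q=robot.get_image('scene');u=robot.get_image('wrist');pickle.dump((t,q,u),open('hov.pkl','wb'))
P=np.array([*Rl,.0804+.026])
def loc(x,y,z): c,d=np.cos(a),np.sin(a); return np.array([O[0]+c*x-d*y,O[1]+d*x+c*y,.0804+z])
for n,p in(('t',t),('s',q)): print(n,'jaw mid top',proj(p,loc(.1,0,.026)),'tips',proj(p,loc(.12,.036,.026)),proj(p,loc(.12,-.036,.026)),'roll',proj(p,[*Rl,.055]))
def crop(p,c,w=70,h=79): x,y=int(c[0]-w),int(c[1]-h);x,y=max(x,0),max(y,0);print('crop',x,y);return cv2.resize(p['img'][y:y+2*h,x:x+2*w],(400,int(400*h/w)),interpolation=3)
im=np.hstack([crop(t,proj(t,P)),crop(q,proj(q,P))]);cv2.imwrite('pics/hov.png',cv2.cvtColor(im,cv2.COLOR_RGB2BGR))
E
```

```text
48.65100272166313 [ 0.4266 -0.2641  0.0856] 25.6583
t jaw mid top [426.745  226.4471] tips [407.5007 214.7478] [446.3063 216.8536] roll [417.8252 228.8442]
s jaw mid top [196.1707 137.3855] tips [200.2358 147.1639] [181.3597 135.6037] roll [199.0358 151.6388]
crop 356 147
crop 126 58
```

View pics/hov.png

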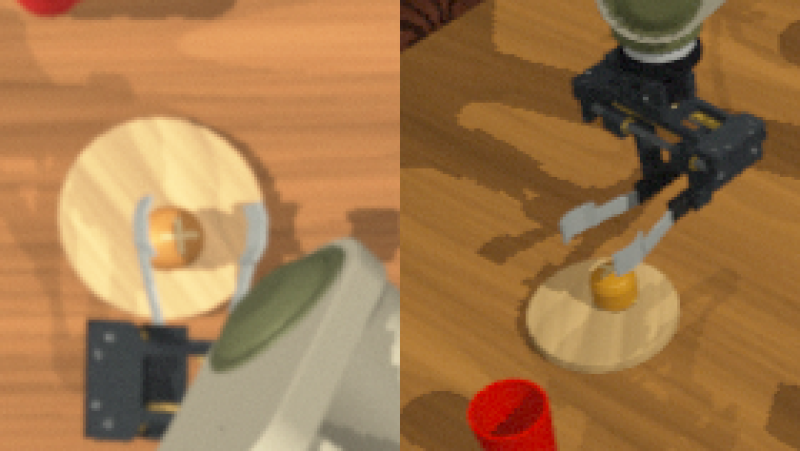

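The hover view shows the tips at their predicted pixels in both cameras, (406,216) and (445,219) in top and (183,133) and (202,146) in scene, straddling the roll. Descending, closing and lifting.

```bash
python3 - <<'E'
from h import *
np.set_printoptions(precision=4,suppress=True)
def st(n): s=robot.get_state();print(n,s['finger_gap']*88,s['grip_force'],s['position'],s['contact_force'],s['ft_torque'],s['time_s']);return s
a=-.08;h=np.array([np.cos(a),np.sin(a)]);O=np.array([.526,-.272])-.1*h
hit=robot.move_l((*O,.024),max_speed=.06,until_force=4); print(hit);st('down')
if not hit:
    robot.grab(15);robot.dwell(.3);st('closed')
    robot.move_l((*O,.10),max_speed=.08);st('up')
    robot.move_l((*O,.20),max_speed=.15);st('up2')
    t=robot.get_image('scene');save(t,'up');print([(r['position'],r['confidence']) for r in robot.find_in(t,'roll')],'expect',proj(t,[.526,-.272,.19+.02]),'on board',proj(t,[.526,-.272,.035]))
E
```

```text
False
down 48.549032178037244 6.499942785012536 [ 0.4265 -0.2642  0.0243] [ 0.0291 -0.369  -0.5822] [-0.0103 -0.0126 -0.0157] 26.975
closed 35.87555643222142 14.999948255717754 [ 0.4264 -0.264   0.024 ] [ 0.6372 -0.2154 -1.0447] [ 0.0254 -0.1303 -0.0517] 27.5417
up 36.17239455102426 14.999823337420821 [ 0.4261 -0.2638  0.0995] [-0.6959 -0.3358 -1.1269] [-0.0015  0.0495  0.0277] 28.6417
up2 35.832978784304544 14.999866071157157 [ 0.426  -0.2637  0.199 ] [ 0.2855 -0.0946 -1.4823] [ 0.0286  0.0883 -0.0012] 29.4583
[([188.7, 107.0], 0.63)] expect [189.6835 105.1135] on board [200.0951 156.9083]
```

The roll is in the tongs (36 mm gap, seen at its expected pixel). Carrying it over the tray.

```bash
python3 - <<'E'
from h import *
np.set_printoptions(precision=4,suppress=True)
a=-.08;h=np.array([np.cos(a),np.sin(a)]);M=np.array([.5478,.2324]);O=M-.1*h
robot.move_l((*O,.20),max_speed=.2);robot.dwell(.5)
s=robot.get_state();print(s['finger_gap']*88,s['position'],s['contact_force'],np.abs(s['joint_vel']).max(),s['time_s'])
q=robot.get_image('scene');t=robot.get_image('top')
for n,p in(('s',q),('t',t)):print(n,[(r['position'],r['confidence']) for r in robot.find_in(p,'roll')],'expect',proj(p,[*M,.215]))
im=np.hstack([cv2.resize(q['img'][130:340,250:450],(400,420)),cv2.resize(t['img'][90:300,80:280],(400,420))]);cv2.imwrite('pics/end.png',cv2.cvtColor(im,cv2.COLOR_RGB2BGR))
E
```

```text
36.19317350428415 [0.4481 0.2404 0.2   ] [-0.3795 -0.7819 -2.0978] 0.002261306755658237 32.7333
s [([372.4, 201.2], 0.56)] expect [372.9905 197.7204]
t [([136.2, 217.6], 0.85)] expect [136.2614 214.4323]
```

View pics/end.png

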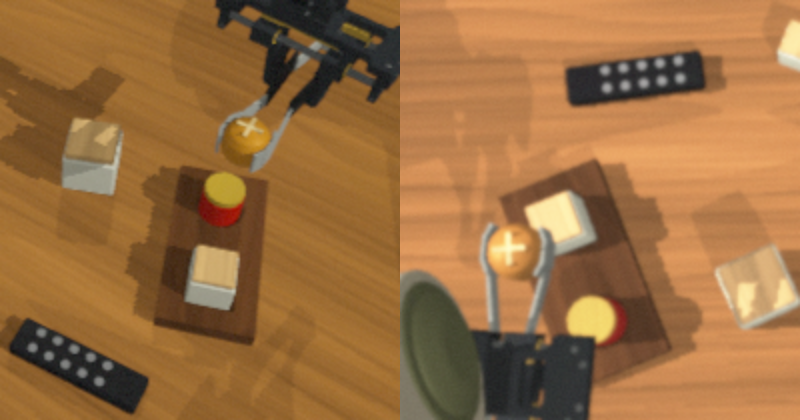

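The roll is held in the jaws, at the pixels expected for the tray middle at z ≈ 0.21, with the pot seated and the jar and remote undisturbed. Handing in.

```bash
python3 -c "
from plant import robot
print(robot.hand_in())"
```

```text
the job is handed in; nothing more can be done
None
```

The butter pot is seated and released in the square nest, and the job was handed in at about 33 s with the tongs holding the roll still over the tray middle, its underside about 0.19 m above the table.

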